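# Roll the press roller up into its nest and close the keeper

## Robot

A 6-joint arm with a two-finger parallel gripper is mounted at the origin on the work surface. World frame = base frame: x ahead of the robot, y to its left, z up, the work surface at z = 0. Lengths are in m, angles in rad, forces in N, time in s.
With the tool pointing down it reaches from about 0.425 to 0.95 m from the base axis. Payload 3.5 kg.
Tool frame: the origin (TCP) lies at the very end of the fingers, on their centre line; the grasp point (between the pads) lies behind it (ctrl.grasp_offset is the z of the grasp point in the tool frame, in m); z points along the fingers, x is the direction in which the jaws open and shut, and the axes are right-handed (so a half turn about z gives the same grasp; the last joint's range is limited). The gripper opens to 85 mm and grips with 20 to 120 N. Pads are 22 mm wide; open, the fingers measure 114 mm over their backs; the gripper's body (76 mm by 85 mm) begins 54 mm behind the grasp point. The pads swing forward as they close: fully open they stand 13 mm farther back than shut.
Start: joints at [1.008, 0.286, 1.577, -0, 1.279, -0.15], TCP at [0.271, 0.618, 0.231] pointing down, gripper open.
Joint ranges: [-2.77, 2.77], [-0.9, 2.22], [0.21, 2.48], [-1.53, 4.67], [0.24, 2.81], [-2.84, 2.84]. Speed limits (rad/s): [2.79, 2.79, 3.14, 3.14, 3.14, 3.14].

## Interface

Orientations are given as a unit quaternion [x, y, z, w].
In Python, from plant import ctrl gives the robot as it stands.
- The arm moves only by the shell command python3 -m jog 'ROWS' [FORCE]. ROWS is JSON, a list of rows, each an object with "grip": the closure, from 0 (fully open) to 1 (shut); "xyz": the shift along the tool's x, y, z in m, a list of three; "dr": the turn, a rotation vector about the tool's x, y, z in rad, a list of three. A call has 1 to 12 rows; each row is the pose to reach, as a shift and turn from the pose commanded when the call began, along the tool's axes at that moment; what a row does not reach only later rows make up. A row lasts 1/12 s, in which the tool goes at most 41.7 mm and 7.16 degrees, less where a joint would pass 70% of its speed; a pose out of reach is approached as far as the arm can. A call with a gripper value outside its range is refused whole. The fingers move at their own pace and stop on an object; FORCE is the grip in N (left out, the last holds). Time passes only in rows, so rows that repeat a pose let the fingers close. It gives the time, the measured TCP pose, the force and the opening at its end, in the units of the state.
- ctrl.get_state(): the state, without advancing time (a new reading comes with each control period).
- ctrl.read_camera(name): name is "scene" or "top" or "wrist"; returns the picture (384x512x3 uint8, red, green, blue); there is no depth.
- ctrl.get_calibration(name): a dict with "mtx" (3x3 intrinsics, pixels), "R" (3x3) and "t" (3): a world point X has camera coordinates R X + t; the wrist camera has in their place "hand_eye" (4x4, takes a point from camera to tool coordinates, whose origin is the TCP and whose axes are the tool frame's). Camera axes: x right, y down, z forward; pixel columns grow to the right and rows downward; lengths in m; the calibration is good to about 2 mm. A picture is of the moment at which its call begins: read the wrist's pose just before it. get_calibration takes no time and is no camera call.
- ctrl.sign_off(): hands the job in, once; it reports no verdict.
The state is a dict: "time": time; "qpos": joint angles; "dq": joint speeds; "joint_efforts": joint torques, N m; "eef_pos": TCP position; "tcp_rot": TCP orientation; "contact_force": force on the tool from outside, world axes, zero at the start; "wrist_torque": the same for the moment, N m; "opening": opening from 0.0 (shut) to 1.0 (fully open).
Only numpy, scipy, OpenCV 4.12 (cv2) and the standard library are available. Lean on these libraries where they do the work, as an engineer would, in place of code of your own. Each camera call takes 0.05 s, during which the arm holds its last target.

## Task

Push the steel roller up the sloping gutter, over the crest, until it lies against the top stop and cannot roll back, then push the keeper arm fully across the gutter behind it. Only push with the fingers: do not take hold of the roller or lift it, do not let it leave the gutter, and leave the other things on the table where they are.

Things in the scene. Friction and masses are not known exactly. Their poses are not given: they have to be found in the camera images.
- gutter: fixed sloping metal U-channel on a base plate 300 x 100; inside 62 wide, side walls 4 thick and only 14 above its floor. Origin on the table under its centre line, x along it UPHILL (to the robot's left, turned up to 0.45 rad either way), y across it towards the keeper (robot's side), z up, not tilted by the slope
- landing (a point): centre line of the channel floor where the level landing (floor 30 above the table) ends and the 10 degree rise begins; 75 downhill of the gutter's origin. The landing is 70 long and ends downhill in a 14 high lip
- crest (a point): centre line of the channel floor at the crest, at gutter x +55, 53 above the table. Beyond it the floor falls at 7 degrees into the nest, as far as the top stop
- top_stop (a point): middle of the top edge of the stop's face at the high end, at gutter x +111, 85 above the table; the stop is an upright plate 70 wide, 10 thick
- roller: loose steel roller, 50 in diameter, 58 long, with end stubs 12 thick and 8 long, 0.3 to 0.5 kg, lying across the gutter on the landing. It runs back down if let go below the crest, and into the nest by itself once past it. Origin at its centre, y its axis (x, z turn as it rolls). In the nest against the stop its centre is at gutter x +86, about 75 above the table
- keeper_pin (a point): top of the vertical pin that the keeper arm turns on, beside the gutter at its x +52, y +47; 85 above the table. The arm is a flat steel bar 86 long from the pin, 8 thick, 16 tall, from 69 to 85 above the table, 2 above the walls at the crest
- keeper (a joint): angle of the keeper arm, rad. 0: it points downhill beside the gutter; negative (starts at -0.4 to 0): further outward, away from the gutter; it grows as the arm swings in (anticlockwise from above) to its end stop at 1.57, straight across the channel, about 5 behind the roller in its nest. Stiff, 1 to 2 N at its end; it stays where it is left
- keeper_peg (a point): top of the black upright peg (10 in diameter, standing 20 above the bar) on the keeper arm, 76 from the pin; at height 105 above the table
- wrench: loose open-ended spanner, 150 long, lying flat beyond the gutter. Not part of the job: leave it alone
- bearing: loose ball-bearing ring, 48 across, 15 tall, lying flat beyond the gutter; origin under its centre. Not part of the job: leave it alone
- loupe: loose black magnifier, 38 across, 34 tall, standing near the gutter's top stop on the keeper's side; origin under its centre. Not part of the job: leave it alone
- pressknob: loose black machine knob, 32 across, 55 tall, standing beyond the gutter; origin under its centre. Not part of the job: leave it alone
- tin: loose metal ink tin, 84 across, 75 tall, to one side; origin under its centre. Not part of the job: leave it alone
- jar: loose white jar, 64 across, 100 tall, to one side; origin under its centre. Not part of the job: leave it alone
- cup: loose grey cup, 72 across, 90 tall, to one side; origin under its centre. Not part of the job: leave it alone
Things that resemble listed ones, but are neither listed nor needed, are in the scene too. What is shaped like the roller but pink or red is not meant.

How it is judged:
By the outcome, as a careful person would: the job done as asked, in the order asked, and still so for the second after the job is handed in, with the robot touching nothing.
It also fails if it takes over 54 s, if anything falls off the work surface, if the arm or the gripper's body presses on something with over 40 N, if the wrist force passes 120 N, or if a joint passes its speed limit or range.

## Working session

There is one attempt and no reset: what is moved stays moved. The work goes in short steps, Python scripts to look and compute and a shell command to move; the robot and the scene stay as the last step left them, time stands still between calls to the robot, and variables do not carry over. Pictures are saved under pics/ and viewed, and the job is handed in when it is done.

```bash
ls; mkdir -p pics; python3 - <<'E'
from plant import ctrl
import cv2,numpy as np
s=ctrl.get_state()
print(s['time'],s['eef_pos'],s['tcp_rot'],s['contact_force'],s['opening'],ctrl.grasp_offset)
for n in ['scene','top']:
    im=ctrl.read_camera(n); cv2.imwrite(f'pics/{n}0.png',im[:,:,::-1])
    c=ctrl.get_calibration(n); print(n,c)
print(ctrl.get_calibration('wrist'))
E
```

```text
pics
0.0 [0.27039775 0.61777071 0.22992312] [ 8.37000137e-01  5.47201416e-01 -1.07308311e-03  4.79541629e-04] [-0.41631433 -0.20000513 -0.07521118] 0.9992116940194017 -0.0187
scene {'mtx': array([[368.02576974,   0.        , 254.53553684],
       [  0.        , 368.02576974, 195.03028589],
       [  0.        ,   0.        ,   1.        ]]), 'R': array([[-0.54657456,  0.83733542,  0.01120926],
       [ 0.44489689,  0.30169674, -0.84323533],
       [-0.70945261, -0.45590401, -0.53742769]]), 't': array([ 0.30166694, -0.1621904 ,  1.47101504])}
top {'mtx': array([[432.04734123,   0.        , 260.37895972],
       [  0.        , 432.04734123, 192.07618399],
       [  0.        ,   0.        ,   1.        ]]), 'R': array([[-0.01076221, -0.99993996,  0.0020624 ],
       [-0.98179609,  0.01017574, -0.18966523],
       [ 0.18963285, -0.00406608, -0.98184665]]), 't': array([-0.01053731,  0.56907459,  1.39475905])}
{'mtx': array([[297.14179051,   0.        , 255.05633296],
       [  0.        , 297.14179051, 191.83088284],
       [  0.        ,   0.        ,   1.        ]]), 'hand_eye': array([[ 9.99999958e-01, -8.36027765e-06,  2.89197275e-04,
         3.31958512e-05],
       [-7.62281619e-05,  9.56649805e-01,  2.91240700e-01,
        -7.42719167e-02],
       [-2.79095370e-04, -2.91240709e-01,  9.56649764e-01,
        -1.42032025e-01],
       [ 0.00000000e+00,  0.00000000e+00,  0.00000000e+00,
         1.00000000e+00]])}
```

View pics/scene0.png

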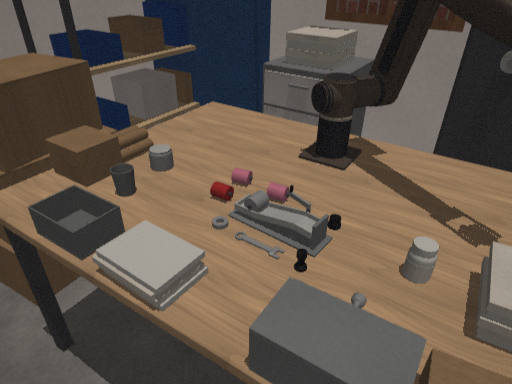

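View pics/top0.png

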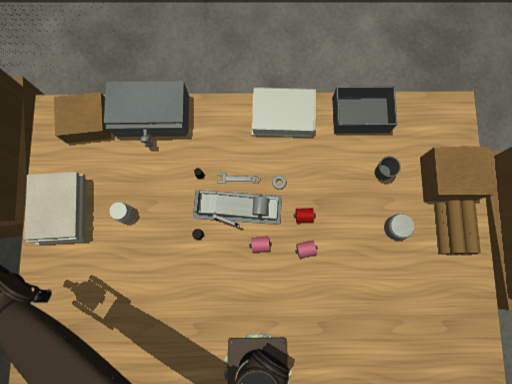

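The scene view shows the gutter at about (280,220) with the steel roller at (257,203). The top view shows the gutter at (237,207), the grey roller in it at (260,205), and the red and pink cylinders at (305,215), (260,244) and (307,249). Only the grey cylinder lying in the gutter fits the roller. I'll confirm in an enlarged crop.

```bash
python3 - <<'E'
import cv2,numpy as np
im=cv2.imread('pics/top0.png')[160:264,180:330]
cv2.imwrite('pics/topcrop0.png',cv2.resize(im,None,fx=5.3,fy=5.3,interpolation=cv2.INTER_CUBIC))
im=cv2.imread('pics/scene0.png')[160:280,200:350]
cv2.imwrite('pics/scenecrop0.png',cv2.resize(im,None,fx=5,fy=5,interpolation=cv2.INTER_CUBIC))
E
```

```text
(no output)
```

View pics/topcrop0.png

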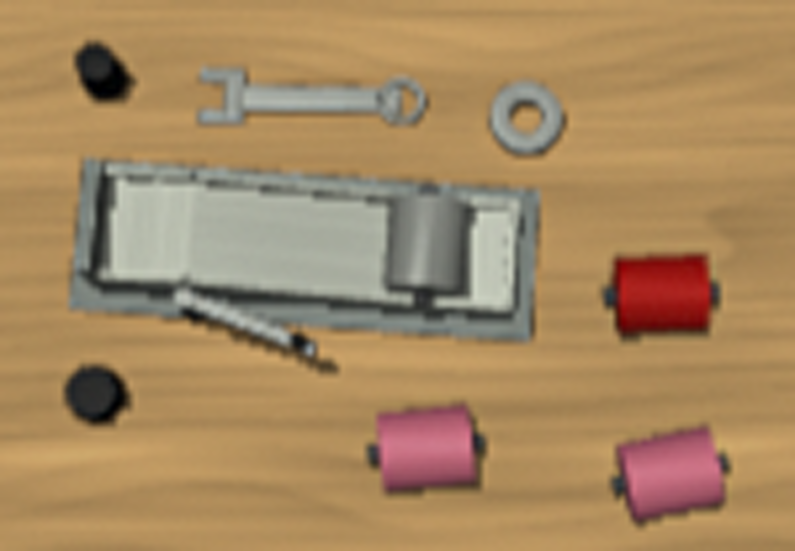

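View pics/scenecrop0.png

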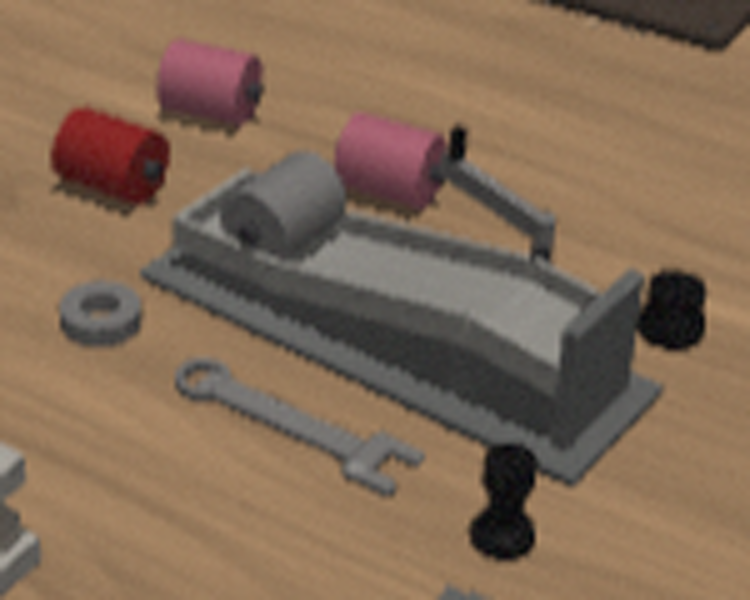

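The crop confirms it: the grey steel roller is in the gutter at crop (428,243), with its stubs over the walls. The keeper arm is angled outward, its pin at about (182,294) and its peg at about (303,345). The pink and red cylinders lie on the table. Next I'll cast rays.

```bash
cat > h.py <<'E'
import numpy as np,cv2
from plant import ctrl
from scipy.spatial.transform import Rotation as Ro
def ray(n,uv):
    c=ctrl.get_calibration(n);d=np.linalg.inv(c['mtx'])@np.array([uv[0],uv[1],1.]);R=c['R']
    return -R.T@c['t'],R.T@d
def onz(n,uv,z):
    o,d=ray(n,uv);return o+d*(z-o[2])/d[2]
def proj(n,X):
    c=ctrl.get_calibration(n);p=c['mtx']@(c['R']@np.asarray(X)+c['t']);return p[:2]/p[2]
E
python3 - <<'E'
from h import *
f=lambda x,y:(x/5.3+180-.4,y/5.3+160-.4)
cs=[onz('top',f(*p),.006) for p in [(84,158),(540,190),(533,341),(70,308)]]
for c in cs:print(c.round(4))
print('sides',[np.linalg.norm(cs[i]-cs[(i+1)%4]).round(4) for i in range(4)])
print('centre',np.mean(cs,0))
d=(cs[0]-cs[1])+(cs[3]-cs[2]); print('yaw',np.arctan2(d[1],d[0]))
print('roller',onz('top',f(428,243),.062))
pk=onz('top',f(303,338),.105);print('peg',pk)
print('pin',onz('top',f(182,294),.085))
g=lambda x,y:(x/5+200-.4,y/5+160-.4)
print('scene: peg',onz('scene',g(458,128),.105),'stop',onz('scene',g(640,275),.085),onz('scene',g(565,325),.085))
cs=[onz('scene',g(*p),.0) for p in [(574,483),(662,385),(142,270)]]
print('scene corners',cs)
E
```

```text
[0.5901 0.2086 0.006 ]
[ 0.5656 -0.0897  0.006 ]
[ 0.4666 -0.0832  0.006 ]
[0.4912 0.2158 0.006 ]
sides [np.float64(0.2993), np.float64(0.0992), np.float64(0.3001), np.float64(0.0991)]
centre [0.52836989 0.06286052 0.006     ]
yaw 1.488958488279807
roller [ 0.52230649 -0.01595116  0.062     ]
peg [0.45826784 0.06006911 0.105     ]
pin [0.48852734 0.13523455 0.085     ]
scene: peg [0.45710801 0.06300662 0.105     ] stop [0.50637465 0.20025134 0.085     ] [0.5685638  0.18628351 0.085     ]
scene corners [array([0.58340826, 0.20753105, 0.        ]), array([0.48171607, 0.21356638, 0.        ]), array([ 0.55541711, -0.09415267,  0.        ])]
```

```bash
cat >> h.py <<'E'
YAW=1.489; U=np.array([np.cos(YAW),np.sin(YAW),0]); V=np.array([-np.sin(YAW),np.cos(YAW),0])
O=np.array([.5284,.0629,0])+.014*U
def w(x,y,z): return O+U*x+V*y+np.array([0,0,z])
def g(X):
    d=np.asarray(X)-O; return np.array([d@U,d@V,d[2]])
Rt=np.column_stack([-V,-U,[0,0,-1.]])  # tool x=-V, y=-U (downhill), z down
def plan(pt):
    s=ctrl.get_state();R=Ro.from_quat(s['tcp_rot'])
    sh=R.inv().apply(np.asarray(pt)-s['eef_pos']); dr=(R.inv()*Ro.from_matrix(Rt)).as_rotvec()
    print('now g',g(s['eef_pos']).round(4),'shift',sh.round(4),'dr',dr.round(3),'t',round(s['time'],2),'F',s['contact_force'].round(2),'op',round(s['opening'],3))
E
python3 - <<'E'
from h import *
f=lambda x,y:(x/5.3+180-.4,y/5.3+160-.4)
print(O,g(onz('top',f(428,243),.062)),g(onz('top',f(303,338),.105)),g(onz('top',f(182,294),.085)))
for p in [w(.111,0,.085),w(.052,.047,.085),w(-.145,.031,.044),w(-.145,-.031,.044)]:
    q=proj('top',p);print((q-[180,160]+.4)*5.3, (proj('scene',p)-[200,160]+.4)*5)
plan(w(-.136,0,.15))
E
```

```text
[0.52954387 0.07685319 0.        ] [-0.0930854 -0.0003694  0.062    ] [-0.02255158  0.06966638  0.105     ] [0.0548349  0.04564946 0.085     ]
[ 98.05964548 214.35307078] [592.1053442  296.89734055]
[186.40786945 296.50778199] [540.78961507 218.2295552 ]
[506.52094891 302.34754108] [244.68238171 173.3042199 ]
[512.80996843 205.79596693] [179.37137253 216.98148278]
now g [0.518  0.3024 0.23  ] shift [-0.52    0.4986  0.081 ] dr [1.00e-03 2.00e-03 1.24e+00] t 0.1 F [0.32 0.42 0.43] op 0.995
```

```bash
python3 -m jog '[{"grip":0.3,"xyz":[-0.04,0.038,0],"dr":[0,0,0.1]},{"grip":0.7,"xyz":[-0.07,0.067,0],"dr":[0,0,0.2]},{"grip":0.7,"xyz":[-0.1,0.096,0],"dr":[0,0,0.3]},{"grip":0.7,"xyz":[-0.13,0.125,0],"dr":[0,0,0.4]},{"grip":0.7,"xyz":[-0.16,0.154,0],"dr":[0,0,0.5]},{"grip":0.7,"xyz":[-0.19,0.182,0],"dr":[0,0,0.6]},{"grip":0.7,"xyz":[-0.22,0.211,0],"dr":[0,0,0.7]},{"grip":0.7,"xyz":[-0.25,0.24,0],"dr":[0,0,0.8]},{"grip":0.7,"xyz":[-0.28,0.269,0],"dr":[0,0,0.9]},{"grip":0.7,"xyz":[-0.31,0.297,0],"dr":[0,0,1.0]},{"grip":0.7,"xyz":[-0.34,0.326,0],"dr":[0,0,1.1]},{"grip":0.7,"xyz":[-0.365,0.35,0],"dr":[0,0,1.2]}]' 30; python3 -c "
from h import *
plan(w(-.136,0,.15))"
```

```text
time: 1.1
eef_pos: [0.4428, 0.147, 0.2311]
tcp_rot: [1.0, -0.023, -0.0, -0.0]
contact_force: [1.2, 1.3, 0.3]
opening: 0.301
now g [0.0628 0.0922 0.2311] shift [0.0851 0.2019 0.0811] dr [-0.     0.     0.035] t 1.1 F [1.19 1.27 0.3 ] op 0.301
```

```bash
python3 -m jog '[{"grip":0.7,"xyz":[0.014,0.034,0],"dr":[0,0,0.035]},{"grip":0.7,"xyz":[0.028,0.067,0],"dr":[0,0,0.035]},{"grip":0.7,"xyz":[0.042,0.1,0.01],"dr":[0,0,0.035]},{"grip":0.7,"xyz":[0.056,0.135,0.03],"dr":[0,0,0.035]},{"grip":0.7,"xyz":[0.07,0.168,0.05],"dr":[0,0,0.035]},{"grip":0.7,"xyz":[0.085,0.202,0.08],"dr":[0,0,0.035]},{"grip":0.7,"xyz":[0.085,0.202,0.08],"dr":[0,0,0.035]},{"grip":0.7,"xyz":[0.085,0.202,0.08],"dr":[0,0,0.035]}]'; python3 - <<'E'
from h import *
plan(w(-.136,0,.06))
for n in ['top','wrist']:
    im=ctrl.read_camera(n)[:,:,::-1]
    if n=='top': im=cv2.resize(im[150:264,160:330],None,fx=4.5,fy=4.5,interpolation=cv2.INTER_CUBIC)
    cv2.imwrite(f'pics/{n}1.png',im)
E
```

```text
time: 1.77
eef_pos: [0.518, -0.0578, 0.1484]
tcp_rot: [0.999, -0.04, -0.003, -0.001]
contact_force: [0.1, 0.8, 0.4]
opening: 0.3
now g [-0.1352  0.0005  0.1484] shift [0.001  0.001  0.0884] dr [-0.001  0.006  0.001] t 1.77 F [0.11 0.78 0.35] op 0.3
```

View pics/top1.png

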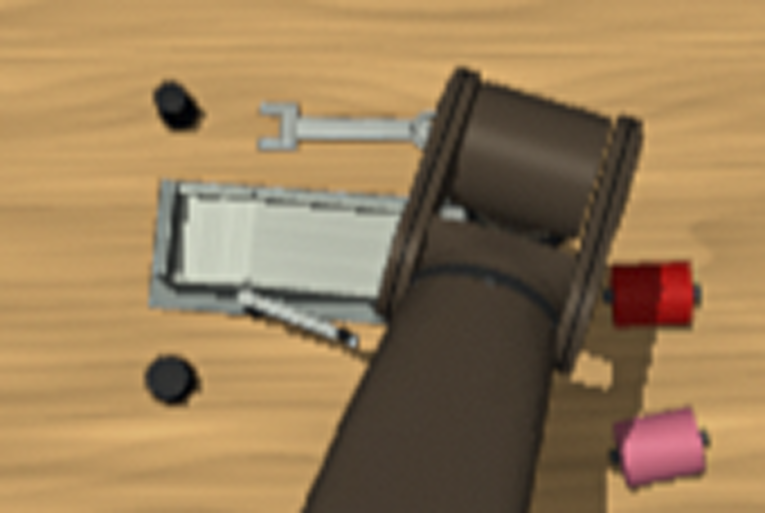

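View pics/wrist1.png

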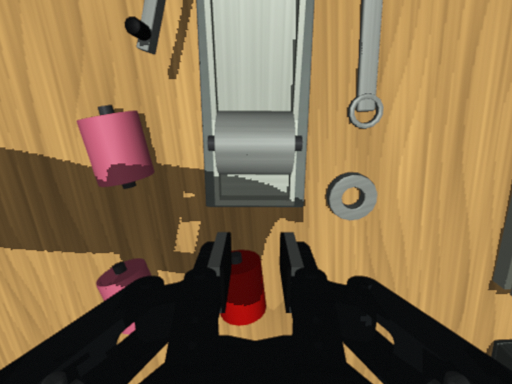

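The wrist view shows the roller centred between its stubs at (211,143) and (299,143), straight in line with the fingers. The lip is at row 205. I'll compute the roller's position from this view.

```bash
python3 - <<'E'
from h import *
s=ctrl.get_state();c=ctrl.get_calibration('wrist');H=c['hand_eye'];R=Ro.from_quat(s['tcp_rot']).as_matrix()
def wz(uv,z):
    d=R@H[:3,:3]@np.linalg.inv(c['mtx'])@np.array([*uv,1.]);o=s['eef_pos']+R@H[:3,3]
    return g(o+d*(z-o[2])/d[2]).round(4)
print('stubs',wz((211,143),.057),wz((299,143),.057),'lip top outer',wz((255,205),.044),'wall L,R at roller',wz((206,200),.044),wz((303,200),.044))
print('peg',wz((135,27),.105),'lower edge roller',wz((255,173),.045),'upper',wz((255,111),.06))
E
```

```text
stubs [-0.0906  0.0346  0.057 ] [-0.0903 -0.0351  0.057 ] lip top outer [-0.1471 -0.0005  0.044 ] wall L,R at roller [-0.1426  0.0429  0.044 ] [-0.1422 -0.0429  0.044 ]
peg [-0.0189  0.0681  0.105 ] lower edge roller [-0.1177 -0.0004  0.045 ] upper [-0.0659 -0.0002  0.06  ]
```

```bash
python3 -m jog '[{"grip":0.7,"xyz":[0,0,0.03],"dr":[0,0.005,0]},{"grip":0.7,"xyz":[0,0,0.06],"dr":[0,0.005,0]},{"grip":0.7,"xyz":[0,0,0.08],"dr":[0,0.005,0]},{"grip":0.7,"xyz":[0,0,0.09],"dr":[0,0.005,0]},{"grip":0.7,"xyz":[0,0,0.096],"dr":[0,0.005,0]},{"grip":0.7,"xyz":[0,0,0.101],"dr":[0,0.005,0]},{"grip":0.7,"xyz":[0,0,0.101],"dr":[0,0.005,0]},{"grip":0.7,"xyz":[0,0,0.101],"dr":[0,0.005,0]}]'; python3 - <<'E'
from h import *
plan(w(-.136,0,.047))
cv2.imwrite('pics/scene2.png',cv2.resize(ctrl.read_camera('scene')[140:280,190:360,::-1],None,fx=4,fy=4,interpolation=cv2.INTER_CUBIC))
E
```

```text
time: 2.53
eef_pos: [0.5204, -0.0565, 0.0517]
tcp_rot: [0.999, -0.038, 0.004, 0.0]
contact_force: [0.2, -0.2, -0.0]
opening: 0.299
now g [-0.1336 -0.0018  0.0517] shift [-0.0019  0.0023  0.0047] dr [ 0.001 -0.007  0.005] t 2.53 F [ 0.23 -0.16 -0.  ] op 0.299
```

View pics/scene2.png

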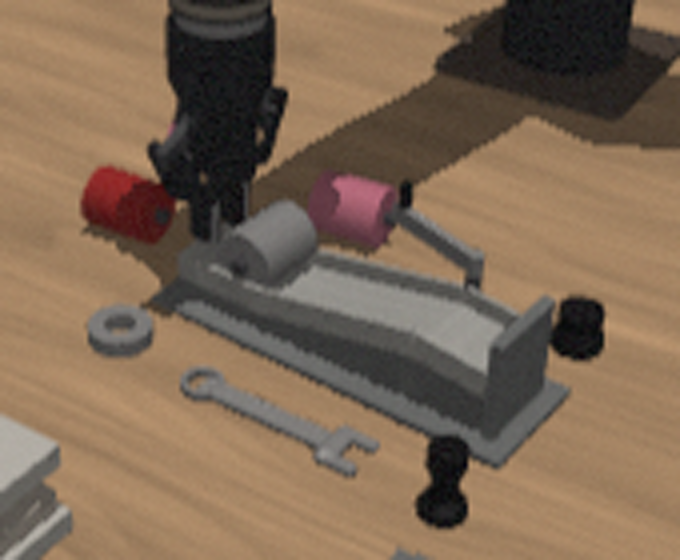

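```bash
python3 -m jog '[{"grip":0.7,"xyz":[-0.001,-0.006,0],"dr":[0,-0.004,0.003]},{"grip":0.7,"xyz":[-0.0015,-0.011,0],"dr":[0,-0.004,0.003]},{"grip":0.7,"xyz":[-0.0015,-0.016,0],"dr":[0,-0.004,0.003]},{"grip":0.7,"xyz":[-0.0015,-0.021,0],"dr":[0,-0.004,0.003]},{"grip":0.7,"xyz":[-0.0015,-0.027,-0.001],"dr":[0,-0.004,0.003]},{"grip":0.7,"xyz":[-0.0015,-0.033,-0.002],"dr":[0,-0.004,0.003]},{"grip":0.7,"xyz":[-0.0015,-0.039,-0.003],"dr":[0,-0.004,0.003]},{"grip":0.7,"xyz":[-0.0015,-0.045,-0.004],"dr":[0,-0.004,0.003]},{"grip":0.7,"xyz":[-0.0015,-0.051,-0.005],"dr":[0,-0.004,0.003]},{"grip":0.7,"xyz":[-0.0015,-0.057,-0.006],"dr":[0,-0.004,0.003]},{"grip":0.7,"xyz":[-0.0015,-0.063,-0.007],"dr":[0,-0.004,0.003]},{"grip":0.7,"xyz":[-0.0015,-0.069,-0.008],"dr":[0,-0.004,0.003]}]'; python3 - <<'E'
from h import *
plan(w(.046,0,.071))
cv2.imwrite('pics/scene3.png',cv2.resize(ctrl.read_camera('scene')[140:280,190:360,::-1],None,fx=4,fy=4,interpolation=cv2.INTER_CUBIC))
cv2.imwrite('pics/wrist3.png',ctrl.read_camera('wrist')[:,:,::-1])
E
```

```text
time: 3.58
eef_pos: [0.5232, 0.013, 0.0584]
tcp_rot: [0.999, -0.04, 0.0, 0.0]
contact_force: [-0.2, -1.6, 1.5]
opening: 0.301
now g [-0.0642  0.0012  0.0584] shift [ 0.0014 -0.1101 -0.0126] dr [ 0.    -0.001  0.002] t 3.58 F [-0.19 -1.61  1.52] op 0.301
```

View pics/scene3.png

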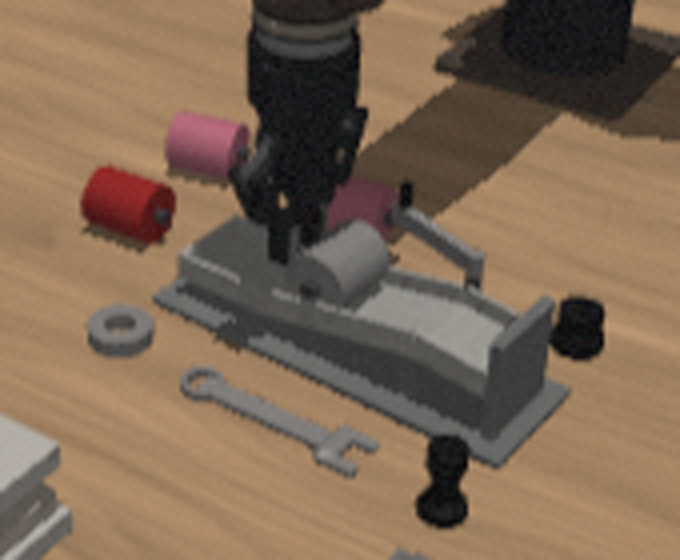

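View pics/wrist3.png

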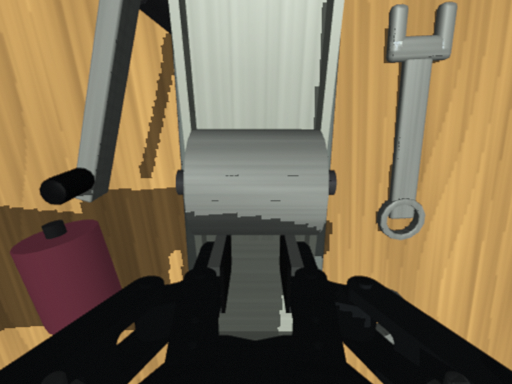

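The push is going well: the roller is square in the channel in wrist view (stubs at (181,182) and (331,182)), on the rise, with both fingers behind it. I'll continue.

```bash
python3 -m jog '[{"grip":0.7,"xyz":[0,-0.006,-0.001],"dr":[0,0,0]},{"grip":0.7,"xyz":[0,-0.012,-0.002],"dr":[0,0,0]},{"grip":0.7,"xyz":[0,-0.018,-0.003],"dr":[0,0,0]},{"grip":0.7,"xyz":[0,-0.024,-0.004],"dr":[0,0,0]},{"grip":0.7,"xyz":[0,-0.03,-0.005],"dr":[0,0,0]},{"grip":0.7,"xyz":[0,-0.036,-0.006],"dr":[0,0,0]},{"grip":0.7,"xyz":[0,-0.042,-0.007],"dr":[0,0,0]},{"grip":0.7,"xyz":[0,-0.048,-0.008],"dr":[0,0,0]},{"grip":0.7,"xyz":[0,-0.054,-0.009],"dr":[0,0,0]},{"grip":0.7,"xyz":[0,-0.06,-0.01],"dr":[0,0,0]},{"grip":0.7,"xyz":[0,-0.066,-0.011],"dr":[0,0,0]},{"grip":0.7,"xyz":[0,-0.071,-0.012],"dr":[0,0,0]}]'; python3 -c "
from h import *
plan(w(.046,0,.074))"
```

```text
time: 4.68
eef_pos: [0.5288, 0.084, 0.0703]
tcp_rot: [0.999, -0.04, 0.0, -0.0]
contact_force: [-0.5, -2.6, 1.2]
opening: 0.297
now g [0.007  0.0013 0.0703] shift [ 0.0014 -0.039  -0.0037] dr [-0.    -0.001  0.002] t 4.68 F [-0.48 -2.58  1.25] op 0.297
```

```bash
python3 -m jog '[{"grip":0.7,"xyz":[0,-0.004,-0.001],"dr":[0,0,0]},{"grip":0.7,"xyz":[0,-0.008,-0.002],"dr":[0,0,0]},{"grip":0.7,"xyz":[0,-0.012,-0.003],"dr":[0,0,0]},{"grip":0.7,"xyz":[0,-0.016,-0.003],"dr":[0,0,0]},{"grip":0.7,"xyz":[0,-0.020,-0.003],"dr":[0,0,0]},{"grip":0.7,"xyz":[0,-0.024,-0.003],"dr":[0,0,0]},{"grip":0.7,"xyz":[0,-0.028,-0.003],"dr":[0,0,0]},{"grip":0.7,"xyz":[0,-0.032,-0.003],"dr":[0,0,0]},{"grip":0.7,"xyz":[0,-0.035,-0.003],"dr":[0,0,0]},{"grip":0.7,"xyz":[0,-0.037,-0.003],"dr":[0,0,0]},{"grip":0.7,"xyz":[0,-0.037,-0.003],"dr":[0,0,0]},{"grip":0.7,"xyz":[0,-0.037,-0.003],"dr":[0,0,0]}]'; python3 - <<'E'
from h import *
plan(w(.046,0,.074))
cv2.imwrite('pics/scene4.png',cv2.resize(ctrl.read_camera('scene')[140:280,190:360,::-1],None,fx=4,fy=4,interpolation=cv2.INTER_CUBIC))
cv2.imwrite('pics/wrist4.png',ctrl.read_camera('wrist')[:,:,::-1])
E
```

```text
time: 5.68
eef_pos: [0.5318, 0.1202, 0.0733]
tcp_rot: [0.999, -0.04, 0.0, 0.0]
contact_force: [-0.3, 0.1, 0.4]
opening: 0.302
now g [0.0434 0.0013 0.0733] shift [ 0.0013 -0.0026 -0.0007] dr [ 0.    -0.001  0.002] t 5.68 F [-0.32  0.1   0.4 ] op 0.302
```

View pics/scene4.png

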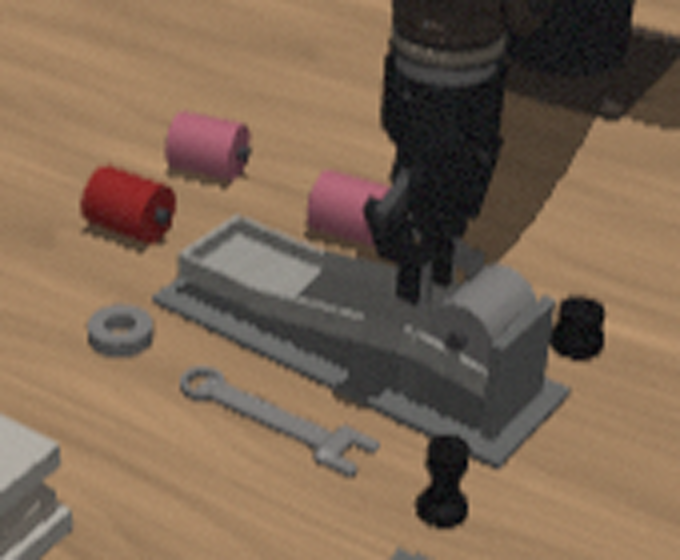

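View pics/wrist4.png

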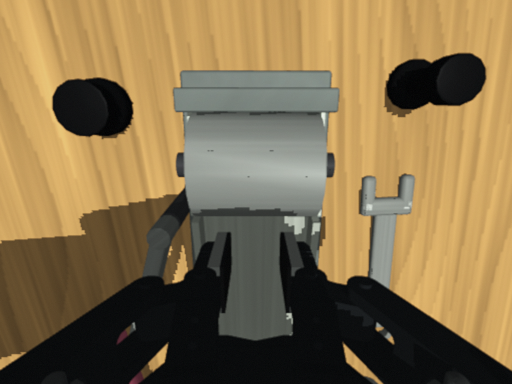

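The roller lies against the stop at wrist (255,160), with the fingers clear of it, and the contact force is about 0. The keeper bar is still outside the gutter at wrist (165,225). Next I'll lift, close the fingers, and turn them to push the peg from its outer side.

```bash
python3 -m jog '[{"grip":0.7,"xyz":[0,0.006,0],"dr":[0,0,0]},{"grip":0.7,"xyz":[0,0.01,-0.02],"dr":[0,0,0]},{"grip":1,"xyz":[0,0.012,-0.05],"dr":[0,0,0.05]},{"grip":1,"xyz":[0,0.015,-0.08],"dr":[0,0,0.15]},{"grip":1,"xyz":[-0.01,0.02,-0.09],"dr":[0,0,0.26]},{"grip":1,"xyz":[-0.03,0.03,-0.09],"dr":[0,0,0.38]},{"grip":1,"xyz":[-0.045,0.04,-0.09],"dr":[0,0,0.5]},{"grip":1,"xyz":[-0.06,0.05,-0.09],"dr":[0,0,0.62]},{"grip":1,"xyz":[-0.075,0.055,-0.09],"dr":[0,0,0.74]},{"grip":1,"xyz":[-0.09,0.055,-0.09],"dr":[0,0,0.86]},{"grip":1,"xyz":[-0.098,0.055,-0.09],"dr":[0,0,0.98]},{"grip":1,"xyz":[-0.098,0.055,-0.09],"dr":[0,0,1.1]}]'; python3 - <<'E'
from h import *
cv2.imwrite('pics/top5.png',cv2.resize(ctrl.read_camera('top')[150:264,160:330,::-1],None,fx=4.5,fy=4.5,interpolation=cv2.INTER_CUBIC))
cv2.imwrite('pics/scene5.png',cv2.resize(ctrl.read_camera('scene')[140:280,190:360,::-1],None,fx=4,fy=4,interpolation=cv2.INTER_CUBIC))
s=ctrl.get_state();print(s['qpos'].round(3)); plan(w(-.012,.099,.165))
E
```

```text
time: 6.78
eef_pos: [0.4279, 0.0727, 0.1628]
tcp_rot: [0.829, -0.559, 0.0, 0.0]
contact_force: [0.1, -0.5, 0.2]
opening: -0.002
[-0.066 -0.196  2.206 -0.     1.13   1.114]
now g [-0.0124  0.0996  0.1633] shift [-0.0001 -0.0007 -0.0017] dr [-1.000e-03 -1.000e-03 -1.099e+00] t 6.88 F [ 0.09  0.46 -0.44] op 0.001
```

View pics/top5.png

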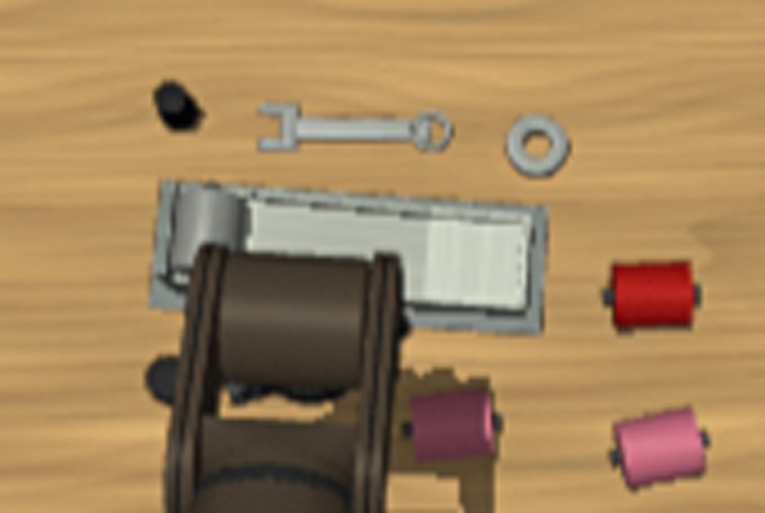

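View pics/scene5.png

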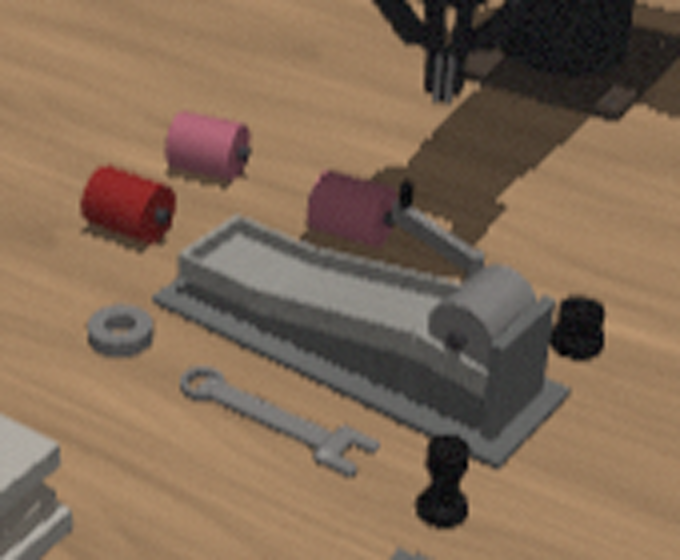

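```bash
python3 -m jog '[{"grip":1,"xyz":[0,0,0],"dr":[0,0,0.12]},{"grip":1,"xyz":[0,0,0],"dr":[0,0,0.24]},{"grip":1,"xyz":[0,0,0],"dr":[0,0,0.36]},{"grip":1,"xyz":[0,0,0],"dr":[0,0,0.48]},{"grip":1,"xyz":[0,0,0.01],"dr":[0,0,0.6]},{"grip":1,"xyz":[0,0,0.02],"dr":[0,0,0.7]},{"grip":1,"xyz":[0,0,0.03],"dr":[0,0,0.77]},{"grip":1,"xyz":[0,0,0.03],"dr":[0,0,0.77]},{"grip":1,"xyz":[0,0,0.03],"dr":[0,0,0.77]}]'; python3 - <<'E'
from h import *
s=ctrl.get_state();cv2.imwrite('pics/wrist6.png',ctrl.read_camera('wrist')[:,:,::-1])
np.savez('w6.npz',p=s['eef_pos'],q=s['tcp_rot'])
plan(w(-.012,.099,.092))
E
```

```text
time: 7.63
eef_pos: [0.4294, 0.0729, 0.1328]
tcp_rot: [-0.563, 0.827, 0.0, -0.0]
contact_force: [1.0, 0.3, -0.1]
opening: -0.004
now g [-0.0121  0.0989  0.1335] shift [-0.0001  0.0001  0.0415] dr [-1.000e-03 -1.000e-03 -1.865e+00] t 7.68 F [ 0.18 -0.9  -0.58] op -0.003
```

View pics/wrist6.png

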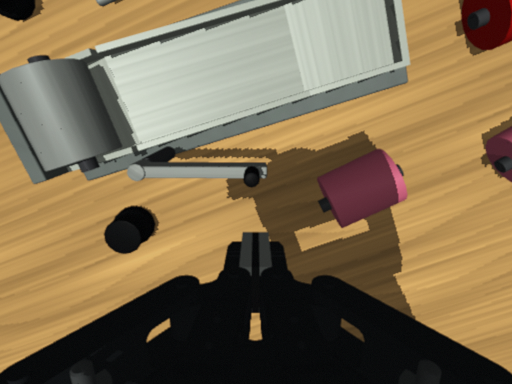

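The wrist view shows the peg top at (252,178), straight ahead of the shut fingers (255,240). The pin end is at (137,172) and the roller is still in its nest at the left.

```bash
python3 - <<'E'
from h import *
d6=np.load('w6.npz');c=ctrl.get_calibration('wrist');H=c['hand_eye'];R=Ro.from_quat(d6['q']).as_matrix()
def wz(uv,z):
    d=R@H[:3,:3]@np.linalg.inv(c['mtx'])@np.array([*uv,1.]);o=d6['p']+R@H[:3,3]
    return g(o+d*(z-o[2])/d[2])
pk=wz((252,177),.105);pn=wz((137,172),.085);print(pk,pn)
pin=np.array([.052,.047]); v=pk[:2]-pin; th0=np.arctan2(-v[1],-v[0]);print('th',th0,np.hypot(*v))
# start state finger pose; rows: shift in the tool frame for finger centre = peg(th)-off*t, rot dth
p0=g(ctrl.get_state()['eef_pos'])[:2]; Rg=np.array([[U@R[:,0],U@R[:,1]],[V@R[:,0],V@R[:,1]]])
yaw0=-1.865
for th in np.r_[-.3:1.6:.11,1.57,1.6]:
    pg=pin+.076*np.array([-np.cos(th),-np.sin(th)]);t=np.array([np.sin(th),-np.cos(th)])
    f=pg-.016*t; sh=Rg.T@(f-p0); print(round(th,2),f.round(4),'sh',sh.round(4),'dz',round(-(th-(1.57+yaw0)),2))
E
```

```text
[-0.0195323   0.06850861  0.105     ] [0.05323934 0.04826074 0.085     ]
th -0.2920840694247467 0.07469598159976608
-0.3 [-0.0159  0.0847] sh [-0.0005 -0.0147] dz 0.01
-0.19 [-0.0196  0.0771] sh [ 0.0009 -0.0231] dz -0.1
-0.08 [-0.0225  0.069 ] sh [ 0.0013 -0.0316] dz -0.21
0.03 [-0.0244  0.0607] sh [ 0.0008 -0.0402] dz -0.32
0.14 [-0.0255  0.0522] sh [-0.0007 -0.0486] dz -0.43
0.25 [-0.0256  0.0437] sh [-0.0031 -0.0568] dz -0.54
0.36 [-0.0248  0.0352] sh [-0.0063 -0.0647] dz -0.65
0.47 [-0.023   0.0268] sh [-0.0104 -0.0722] dz -0.76
0.58 [-0.0203  0.0187] sh [-0.0153 -0.0792] dz -0.87
0.69 [-0.0168  0.011 ] sh [-0.021  -0.0856] dz -0.98
0.8 [-0.0124  0.0036] sh [-0.0273 -0.0913] dz -1.09
0.91 [-0.0073 -0.0032] sh [-0.0342 -0.0964] dz -1.2
1.02 [-0.0014 -0.0094] sh [-0.0416 -0.1006] dz -1.31
1.13 [ 0.0051 -0.0149] sh [-0.0494 -0.104 ] dz -1.42
1.24 [ 0.0122 -0.0197] sh [-0.0576 -0.1065] dz -1.53
1.35 [ 0.0197 -0.0237] sh [-0.066  -0.1081] dz -1.64
1.46 [ 0.0277 -0.0268] sh [-0.0745 -0.1088] dz -1.75
1.57 [ 0.0359 -0.029 ] sh [-0.083  -0.1085] dz -1.86
1.57 [ 0.0359 -0.029 ] sh [-0.083  -0.1085] dz -1.86
1.6 [ 0.0382 -0.0294] sh [-0.0853 -0.1083] dz -1.9
```

```bash
python3 -m jog '[{"grip":1,"xyz":[0,0,0.02],"dr":[0,0,0]},{"grip":1,"xyz":[0,0,0.036],"dr":[0,0,0]},{"grip":1,"xyz":[0,0,0.042],"dr":[0,0,0]},{"grip":1,"xyz":[0,-0.004,0.042],"dr":[0,0,0]},{"grip":1,"xyz":[0,-0.009,0.042],"dr":[0,0,0]},{"grip":1,"xyz":[0,-0.015,0.042],"dr":[0,0,0]},{"grip":1,"xyz":[0.001,-0.019,0.042],"dr":[0,0,-0.05]},{"grip":1,"xyz":[0.001,-0.023,0.042],"dr":[0,0,-0.1]},{"grip":1,"xyz":[0.001,-0.0275,0.042],"dr":[0,0,-0.16]},{"grip":1,"xyz":[0.001,-0.032,0.042],"dr":[0,0,-0.21]},{"grip":1,"xyz":[0.001,-0.036,0.042],"dr":[0,0,-0.27]},{"grip":1,"xyz":[0.001,-0.04,0.042],"dr":[0,0,-0.32]}]'; cat > arc.py <<'E'
from h import *
s=ctrl.get_state();R=Ro.from_quat(s['tcp_rot']).as_matrix()
p0=g(s['eef_pos'])[:2]; Rg=np.array([[U@R[:,0],U@R[:,1]],[V@R[:,0],V@R[:,1]]])
pin=np.array([.052,.047])
pd=-Rg[:,1]; thn=np.arctan2(pd[0],-pd[1]); print('tool th',thn)
plan(w(*p0,.092))
for th in np.r_[0:1.6:.1,1.57,1.6,1.63]:
    pg=pin+.076*np.array([-np.cos(th),-np.sin(th)]);t=np.array([np.sin(th),-np.cos(th)])
    f=pg-.016*t; sh=Rg.T@(f-p0); 
    if th>thn-.1:print(round(th,2),'sh',sh.round(4),'dz',round(thn-th,2))
cv2.imwrite('pics/w%d.png'%int(s['time']*100),ctrl.read_camera('wrist')[:,:,::-1])
E
python3 arc.py; ls pics
```

```text
time: 8.68
eef_pos: [0.4679, 0.0571, 0.0925]
tcp_rot: [-0.687, 0.727, -0.001, 0.001]
contact_force: [-0.2, 1.2, 0.0]
opening: 0.001
tool th 0.025628900886298527
now g [-0.0247  0.0598  0.0925] shift [0.     0.     0.0005] dr [-0.002 -0.002 -1.545] t 8.68 F [-0.2   1.22  0.03] op 0.001
0.0 sh [-0.0008  0.0031] dz 0.03
0.1 sh [ 0.0006 -0.0045] dz -0.07
0.2 sh [ 0.0013 -0.0122] dz -0.17
0.3 sh [ 0.0011 -0.02  ] dz -0.27
0.4 sh [ 0.0002 -0.0277] dz -0.37
0.5 sh [-0.0015 -0.0353] dz -0.47
0.6 sh [-0.0039 -0.0427] dz -0.57
0.7 sh [-0.007  -0.0497] dz -0.67
0.8 sh [-0.0108 -0.0565] dz -0.77
0.9 sh [-0.0153 -0.0628] dz -0.87
1.0 sh [-0.0204 -0.0687] dz -0.97
1.1 sh [-0.0261 -0.074 ] dz -1.07
1.2 sh [-0.0323 -0.0787] dz -1.17
1.3 sh [-0.0389 -0.0828] dz -1.27
1.4 sh [-0.0458 -0.0862] dz -1.37
1.5 sh [-0.0531 -0.0889] dz -1.47
1.57 sh [-0.0584 -0.0903] dz -1.54
1.6 sh [-0.0606 -0.0908] dz -1.57
1.63 sh [-0.0629 -0.0913] dz -1.6
scene0.png
scene2.png
scene3.png
scene4.png
scene5.png
scenecrop0.png
top0.png
top1.png
top5.png
topcrop0.png
w868.png
wrist1.png
wrist3.png
wrist4.png
wrist6.png
```

View pics/w868.png

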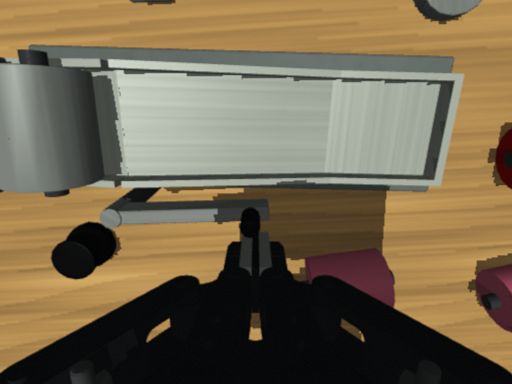

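The fingertips are touching the peg at (251,222), and the bar is now roughly parallel to the gutter. I'll continue along the arc.

```bash
python3 -m jog '[{"grip":1,"xyz":[0.0005,-0.0045,0],"dr":[0,0,-0.07]},{"grip":1,"xyz":[0.001,-0.012,0],"dr":[0,0,-0.17]},{"grip":1,"xyz":[0.001,-0.02,0],"dr":[0,0,-0.27]},{"grip":1,"xyz":[0,-0.0275,0],"dr":[0,0,-0.37]},{"grip":1,"xyz":[-0.0015,-0.0355,0],"dr":[0,0,-0.47]},{"grip":1,"xyz":[-0.004,-0.0425,0],"dr":[0,0,-0.57]},{"grip":1,"xyz":[-0.007,-0.0495,0],"dr":[0,0,-0.67]},{"grip":1,"xyz":[-0.011,-0.0565,0],"dr":[0,0,-0.77]},{"grip":1,"xyz":[-0.015,-0.063,0],"dr":[0,0,-0.87]},{"grip":1,"xyz":[-0.0205,-0.0685,0],"dr":[0,0,-0.97]}]'; python3 arc.py; ls -t pics|head -1
```

```text
time: 9.57
eef_pos: [0.5375, 0.0733, 0.0923]
tcp_rot: [0.947, -0.322, 0.001, 0.0]
contact_force: [-1.0, -1.1, 0.2]
opening: 0.0
tool th 0.9966673877767076
now g [-0.0029 -0.0082  0.0923] shift [-0.      0.      0.0003] dr [ 0.    -0.003 -0.574] t 9.57 F [-0.99 -1.14  0.24] op 0.0
0.9 sh [-0.0021  0.0071] dz 0.1
1.0 sh [-0.0001 -0.0004] dz -0.0
1.1 sh [ 0.0011 -0.0081] dz -0.1
1.2 sh [ 0.0015 -0.0158] dz -0.2
1.3 sh [ 0.0011 -0.0236] dz -0.3
1.4 sh [-0.     -0.0313] dz -0.4
1.5 sh [-0.0019 -0.0388] dz -0.5
1.57 sh [-0.0037 -0.0439] dz -0.57
1.6 sh [-0.0045 -0.0461] dz -0.6
1.63 sh [-0.0055 -0.0482] dz -0.63
w956.png
```

```bash
python3 -m jog '[{"grip":1,"xyz":[0.001,-0.008,0],"dr":[0,0,-0.1]},{"grip":1,"xyz":[0.0015,-0.016,0],"dr":[0,0,-0.2]},{"grip":1,"xyz":[0.001,-0.0235,0],"dr":[0,0,-0.3]},{"grip":1,"xyz":[0,-0.0315,0],"dr":[0,0,-0.4]},{"grip":1,"xyz":[-0.001,-0.035,0],"dr":[0,0,-0.45]},{"grip":1,"xyz":[-0.002,-0.039,0],"dr":[0,0,-0.5]},{"grip":1,"xyz":[-0.003,-0.0415,0],"dr":[0,0,-0.54]},{"grip":1,"xyz":[-0.0037,-0.044,0],"dr":[0,0,-0.57]},{"grip":1,"xyz":[-0.0037,-0.044,0],"dr":[0,0,-0.57]}]'; python3 arc.py; ls -t pics|head -1
```

```text
time: 10.37
eef_pos: [0.5611, 0.1108, 0.0923]
tcp_rot: [0.999, -0.046, 0.001, -0.0]
contact_force: [-0.2, -0.6, 0.2]
opening: 0.001
tool th 1.561104345828395
now g [ 0.0364 -0.0287  0.0923] shift [-0.      0.      0.0003] dr [-0.    -0.003 -0.01 ] t 10.37 F [-0.23 -0.58  0.16] op 0.001
1.5 sh [-0.0009  0.0058] dz 0.06
1.57 sh [0.0003 0.0005] dz -0.01
1.6 sh [ 0.0007 -0.0018] dz -0.04
1.63 sh [ 0.0011 -0.0041] dz -0.07
w1036.png
```

Force is still about 0.6 N, so it hasn't firmly reached the end stop. I'll push on in small steps until the force rises.

```bash
python3 -m jog '[{"grip":1,"xyz":[0,-0.001,0],"dr":[0,0,0]},{"grip":1,"xyz":[0,-0.002,0],"dr":[0,0,0]},{"grip":1,"xyz":[0,-0.003,0],"dr":[0,0,0]},{"grip":1,"xyz":[0,-0.003,0],"dr":[0,0,0]}]'; python3 arc.py|head -2; ls -t pics|head -1
```

```text
time: 10.75
eef_pos: [0.5608, 0.113, 0.0918]
tcp_rot: [0.999, -0.045, 0.001, 0.001]
contact_force: [0.2, -3.4, 1.1]
opening: 0.001
tool th 1.5626128249487354
now g [ 0.0385 -0.0282  0.0918] shift [ 0.      0.     -0.0002] dr [ 0.002 -0.002 -0.008] t 10.75 F [ 0.17 -3.44  1.12] op 0.001
w1075.png
```

View pics/w1036.png

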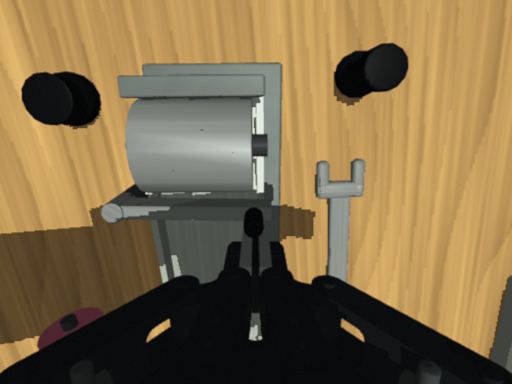

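```bash
python3 -m jog '[{"grip":1,"xyz":[0,-0.001,0],"dr":[0,0,0]},{"grip":1,"xyz":[0,-0.002,0],"dr":[0,0,0]},{"grip":1,"xyz":[0,-0.003,0],"dr":[0,0,0]},{"grip":1,"xyz":[0,-0.003,0],"dr":[0,0,0]}]'; python3 arc.py|head -2; ls -t pics|head -1
```

```text
time: 11.13
eef_pos: [0.5609, 0.1134, 0.0918]
tcp_rot: [0.999, -0.044, 0.0, 0.004]
contact_force: [-0.3, -12.7, 3.7]
opening: -0.005
tool th 1.5642455585318586
now g [ 0.039  -0.0282  0.0918] shift [ 0.      0.     -0.0002] dr [ 0.007 -0.001 -0.007] t 11.13 F [ -0.29 -12.71   3.75] op -0.005
w1113.png
```

Now firmly on the end stop: 9 N more force for only 0.5 mm of movement. I'll back off and rise clear.

```bash
python3 -m jog '[{"grip":1,"xyz":[0,0.006,0],"dr":[0,0,0]},{"grip":1,"xyz":[0,0.014,0],"dr":[0,0,0]},{"grip":1,"xyz":[0,0.02,0],"dr":[0,0,0]},{"grip":1,"xyz":[0,0.025,-0.02],"dr":[0,0,0]},{"grip":1,"xyz":[0,0.04,-0.05],"dr":[0,0,0]},{"grip":1,"xyz":[0,0.06,-0.085],"dr":[0,0,0]},{"grip":1,"xyz":[0,0.09,-0.11],"dr":[0,0,0]},{"grip":1,"xyz":[0,0.12,-0.12],"dr":[0,0,0]},{"grip":1,"xyz":[0,0.15,-0.12],"dr":[0,0,0]},{"grip":1,"xyz":[0,0.18,-0.12],"dr":[0,0,0]},{"grip":1,"xyz":[0,0.18,-0.12],"dr":[0,0,0]}]'; python3 - <<'E'
from h import *
plan(w(0,0,.2))
a=ctrl.read_camera('scene')[140:280,190:360,::-1];b=ctrl.read_camera('top')[150:264,160:330,::-1]
cv2.imwrite('pics/sceneE.png',cv2.resize(a,None,fx=4,fy=4,interpolation=cv2.INTER_CUBIC))
cv2.imwrite('pics/topE.png',cv2.resize(b,None,fx=4.5,fy=4.5,interpolation=cv2.INTER_CUBIC))
s=ctrl.get_state();np.savez('wE.npz',p=s['eef_pos'],q=s['tcp_rot']);cv2.imwrite('pics/wristE.png',ctrl.read_camera('wrist')[:,:,::-1])
E
```

```text
time: 12.1
eef_pos: [0.5441, -0.0664, 0.2117]
tcp_rot: [0.999, -0.047, 0.001, 0.001]
contact_force: [0.6, 0.1, 0.6]
opening: 0.0
now g [-0.1416 -0.0262  0.2117] shift [-0.028  -0.1413  0.0115] dr [ 0.001 -0.002 -0.013] t 12.1 F [0.56 0.13 0.62] op 0.0
```

View pics/sceneE.png

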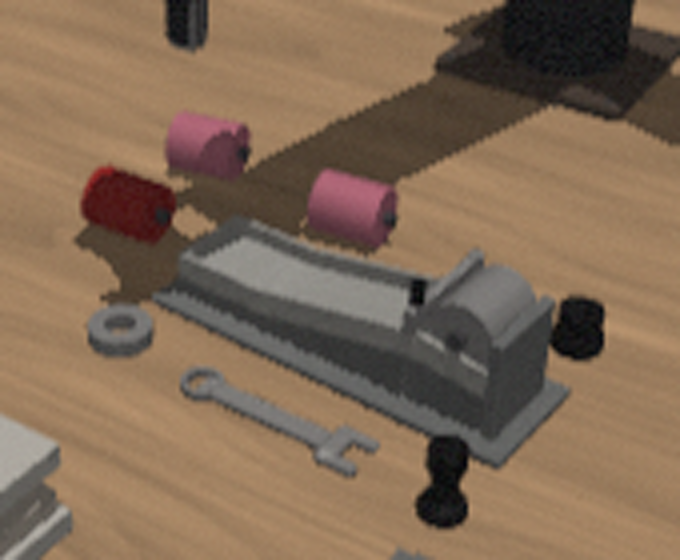

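View pics/topE.png

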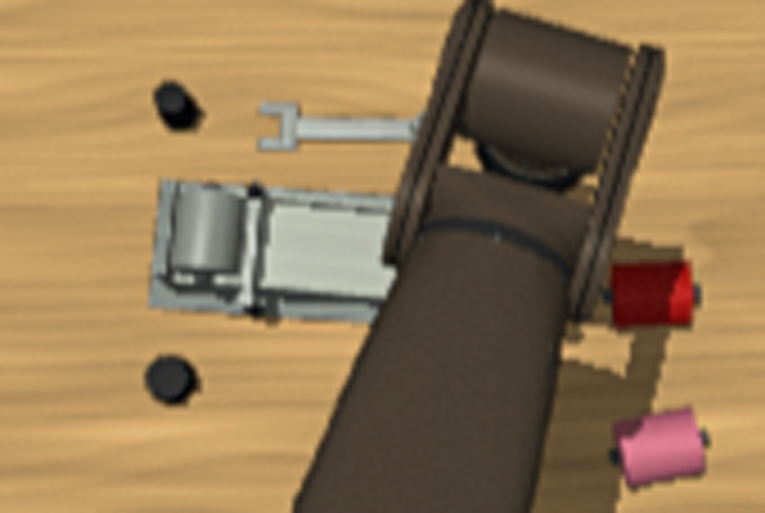

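View pics/wristE.png

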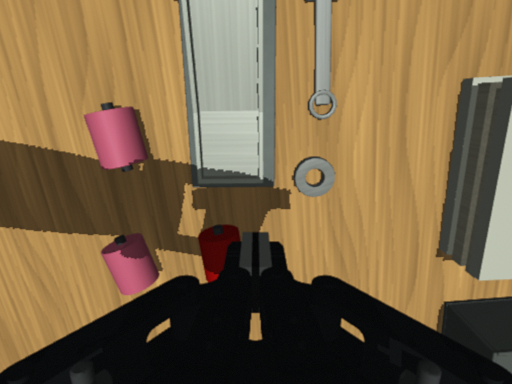

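```bash
python3 - <<'E'
from h import *
f=lambda x,y:(x/4.5+160-.4,y/4.5+150-.4)
pk=g(onz('top',f(255,190),.105));v=pk[:2]-[.052,.047];print('peg',pk,'th',np.arctan2(-v[1],-v[0]))
print('roller',g(onz('top',f(209,231),.1)))
q=lambda x,y:(x/4+190-.4,y/4+140-.4)
print('peg scene',g(onz('scene',q(417,282),.105)))
E
```

```text
peg [ 0.05193399 -0.02779397  0.105     ] th 1.5699138330442757
roller [0.08276254 0.00352474 0.1       ]
peg scene [ 0.05441207 -0.03042758  0.105     ]
```

The keeper measures about 1.57 rad, fully across. The roller is in its nest, the robot is clear and everything else is where it was.

```bash
python3 -c "
from plant import ctrl
print(ctrl.sign_off())"
```

```text
the job is handed in; nothing more can be done
None
```

The job is done and handed in at about 12 s on the robot's clock, well within the 54 s limit. I pushed the steel roller up the gutter and over the crest with the part-open fingers, and it settled against the top stop. I then swung the keeper arm across behind it by pushing its peg with the shut fingers.

- **Keeper:** it reached its end stop, where the force rose from 3.4 N to 12.7 N with only about 0.5 mm of movement. After I backed off, the top camera put the arm at about 1.57 rad. The scene camera put the peg 2–3 mm from the top camera's estimate, about the calibration error.
- **Roller:** it lies in the nest. The last top-view estimate put it at gutter x of about +83 mm against the nominal 86, and about 3.5 mm off the centre line. Those are rough readings, but the picture shows it against the stop.
- **Other things:** the robot was clear of everything, and in the last views everything seen near the gutter was where it started. I did not look again at the tin, jar and cup, but the arm never worked near them.

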